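Load the last louvre slat and snap the rack's keeper shut

TASK

Take the blue-painted slat out of the two-groove stand and set it on edge in the one empty slot of the slat rack, fully down and centred lengthwise. Then swing the rack's keeper bar shut over the slats until it snaps home in its catch and stays there. Leave the bare-wood slat in the stand and the other slats in the rack where they are.

Things in the scene. Friction and masses are not known exactly. Their poses are not given: they have to be found in the camera images.
- slat_center (a point): blue-painted slat to be loaded, 200 mm long (x), 9 thick (y), 45 tall (z), about 45 g; the point is its centre. Starts on edge in one 13 mm groove of the fixed stand, underside 8 mm above the table. Small blocks up to 28 mm above the table hold it 42 to 58 mm either side of the stand's middle (the slat is up to 10 mm off the middle lengthwise); between them it can be pinched from above
- bare_center (a point): a slat of the same size in bare pale wood, on edge in the other groove of the stand, 70 mm beside the blue one; its centre, x along its length, z up. It stays there
- slot: yellow strip on the floor of the rack's empty slot; origin at the middle of that floor, 12 mm above the table, x along the slot (the slat may lie either way round), z up. 12 mm wide between wooden teeth 56 to 74 mm either side of its middle; teeth 40 mm high above the table, edges rounded 5 mm. Slots are 40 mm apart. A seated slat's centre is 22.5 mm above this origin
- rack: fixed wooden slat rack, 190 (x) by 270 (y) mm, base 12 mm thick; four slots along x at y = -60, -20, 20, 60 mm; origin at table height under the middle of the slots, x roughly away from the robot, z up. Red hinge post at x -65, y 95 mm (60 mm high); red catch housing with sprung brass ball at x -60, y -124 mm (78 mm high)
- slat_a_center (a point): another blue-painted slat, 200 x 9 x 45 mm, standing on edge in one of the other three slots of the rack; centre of the slat, x along its length, z up
- slat_b_center (a point): another blue-painted slat, 200 x 9 x 45 mm, standing on edge in one of the other three slots of the rack; centre of the slat, x along its length, z up
- slat_c_center (a point): another blue-painted slat, 200 x 9 x 45 mm, standing on edge in one of the other three slots of the rack; centre of the slat, x along its length, z up
- keeper_hinge (a point): point on the vertical hinge axis of the keeper bar, at the bar's mid height, 68.5 mm above the table; axes as the rack's
- keeper (a joint): keeper bar angle (rad): 0 fully shut against its stop; starts open, 1.5 to 1.8. Shut, the bar points from the hinge along the rack's -y over all slats; at 1.57 along the rack's +x, beside them; opening is counter-clockwise from above. Stays where left. Below 0.10 the sprung catch pushes its tip back; past 0.04 it snaps to 0 and is held; takes about 4 N at the knob
- keeper_knob (a point): middle of the upright black knob on the keeper bar, to grasp or push: cylinder 18 mm in diameter, 34 tall (83 to 117 mm above the table), its middle 100 mm above the table, 150 mm from the hinge axis. The bar is a flat aluminium strip 16 mm wide, underside 62 mm and top 75 mm above the table
Things that resemble listed ones, but are neither listed nor needed, are in the scene too. Leave any orange, turquoise or yellow look-alike of the part that bears slat_center alone.

How it is judged:
By the outcome, as a careful person would: the job done as asked, in the order asked, and still so for the second after the job is handed in, with the robot touching nothing.
It also fails if it takes over 58 s, if anything falls off the work surface, if the arm or the gripper's body presses on something with over 40 N, if the wrist force passes 120 N, or if a joint passes its speed limit or range.

ROBOT

A 6-joint arm with a two-finger parallel gripper is mounted at the origin on the work surface. World frame = base frame: x ahead of the robot, y to its left, z up, the work surface at z = 0. Lengths are in m, angles in degrees, forces in N, time in s.
With the tool pointing down it reaches from about 0.375 to 0.75 m from the base axis. Payload 9 kg.
Tool frame: the origin (TCP) lies where the fingers leave the gripper's body, on its centre line; the fingertips stand 73 mm ahead of it and the grasp point (between the pads) lies 54 mm ahead of it (robot.tip_reach is the distance from the TCP to the fingertips, in m); z points along the fingers, y is the line along which they close (so a half turn about z gives the same grasp; the last joint's range is limited). The gripper opens to 85 mm and grips with 20 to 120 N. Pads are 22 mm wide; open, the fingers measure 114 mm over their backs; the gripper's body (76 mm by 85 mm) begins 54 mm behind the grasp point. The pads swing forward as they close: fully open they stand 13 mm farther back than shut.
Start: joints at [50.609, 5.964, 5.575, 89.605, 0, 77.527], TCP at [0.272, 0.535, 0.304] pointing down, gripper open.
Joint ranges: [-171.21, 171.21], [-48.23, 106.86], [-62.78, 66.21], [-105.2, 120.99], [-86.42, 89.51], [-180, 180]. Speed limits (degrees/s): [127.2, 127.2, 147.25, 180, 180, 180].

INTERFACE

Orientations are given as [roll, pitch, yaw] about the fixed x, y, z axes, in that order (R = Rz(yaw) Ry(pitch) Rx(roll)).
In Python, from plant import robot gives the robot as it stands. Calls block until the motion is done:
- robot.move_pose(position, orientation): joint-space move of the TCP to a pose.
- robot.line_to(position, vel=0.15, rotation=None, guard=None): straight line of the TCP; rotation=None keeps the orientation; vel is the mean speed in m/s. With guard (N) it stops when the force on the tool has changed by that much, and returns True; else False.
- robot.goto_joints(angles): joint-space move.
- robot.set_gripper(opening): finger opening in m; the grip force is fixed at half the most; returns when the fingers have stopped.
- robot.pause(seconds).
- robot.ik(position, orientation): joint angles nearest the present ones, or None.
- robot.observe(): the state.
- robot.grab_frame(name): name is "scene" or "top" or "wrist"; returns the picture (384x512x3 uint8, blue, green, red); there is no depth.
- robot.get_calibration(name): a dict with "vertical_fov" (degrees; the focal length in pixels is half the picture's height over the tangent of half this angle, whatever the lens; pixels are square), "cx", "cy" (the principal point, pixels), "k1" (the pictures are not rectified: a ray, as slopes to the right and down, at radius r is drawn at 1 + k1 r^2 times it, then the intrinsics apply), "rvec" (rotation vector, rad) and "tvec" (3), from world to camera coordinates, as OpenCV has them. Camera axes: x right, y down, z forward; pixel columns grow to the right and rows downward; lengths in m; the calibration is good to about 2 mm. A picture is of the moment at which its call begins: read the wrist's pose just before it. get_calibration takes no time and is no camera call; for the wrist camera it gives the pose at the moment of the call.
A pose or a line that the arm cannot do raises robot.IKError and nothing moves.
- robot.job_done(): hands the job in; it is judged then, once.
The state is a dict: "time": time; "q": joint angles; "qvel": joint speeds; "joint_torque": joint torques, N m; "tool_pos": TCP position; "tcp_rot": TCP orientation; "ft_force": force on the tool from outside, world axes, zero at the start; "torque": the same for the moment, N m; "gripper_width": finger opening in m; "gripper_force": force on a finger pad.
Only numpy, scipy, OpenCV 4.12 (cv2) and the standard library are available. Lean on these libraries where they do the work, as an engineer would, in place of code of your own. Each camera call takes 0.05 s, during which the arm holds its last target. There are 200 camera calls.

## Working session

There is one attempt and no reset: what is moved stays moved. The work goes in short steps, each a Python script; the robot and the scene stay as the last script left them, time stands still between calls to the robot, and variables do not carry over. Pictures are saved under pics/ and viewed, at most 10 in all, crops included, and the job is handed in when it is done.

```bash
mkdir -p pics; ls
python3 - <<'E'
from plant import robot
import cv2,numpy as np
for n in("scene","top"):
    cv2.imwrite(f"pics/{n}0.png",cv2.resize(robot.grab_frame(n),(800,600),interpolation=cv2.INTER_CUBIC)); c=robot.get_calibration(n); print(n,c)
    R=cv2.Rodrigues(np.array(c["rvec"],float))[0]; print(-R.T@np.array(c["tvec"]).ravel())
print(robot.observe()["time"])
E
```

```text
pics
scene {'vertical_fov': 44.22343073229213, 'cx': 251.6905026628658, 'cy': 199.38962876615562, 'k1': -0.15639840785317174, 'rvec': array([ 2.35595107,  0.89260902, -0.30239112]), 'tvec': array([-0.31713444, -0.28148003,  1.55502047])}
[ 1.01031476 -0.65917143  1.06894857]
top {'vertical_fov': 51.15580664511789, 'cx': 258.14818730368876, 'cy': 186.1536790257967, 'k1': -0.01530966656454243, 'rvec': array([ 2.21371632, -2.17400496,  0.06695272]), 'tvec': array([-0.09465725,  0.5488532 ,  1.10407064])}
[ 0.48608733 -0.08134301  1.13414031]
0.1
```

View pics/scene0.png

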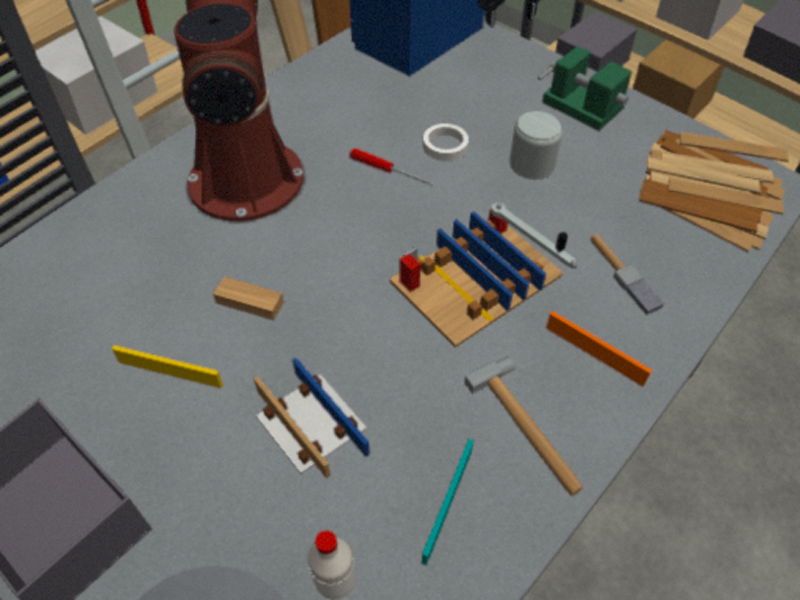

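View pics/top0.png

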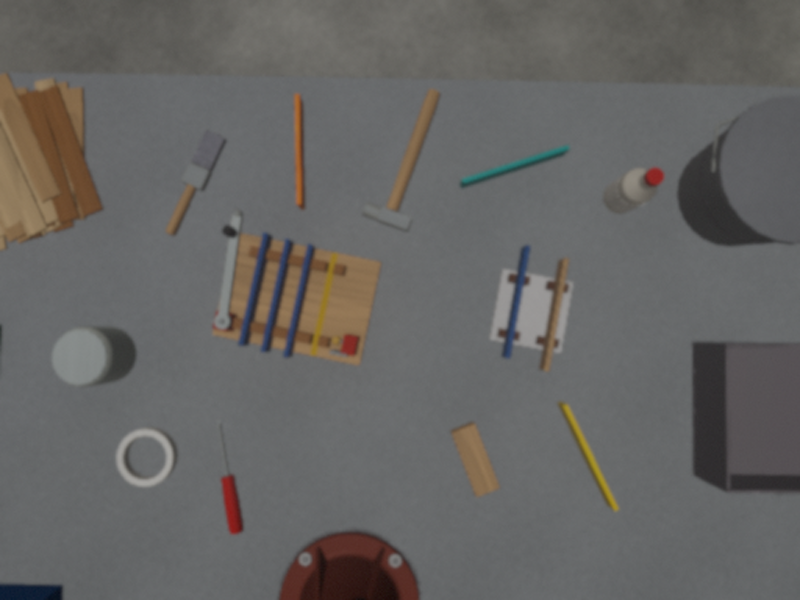

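Candidates, in 800-px top-view coordinates:
- Blue slat in the stand (516,302). This is the one I want: blue, and held in the two-groove stand.
- Bare slat in the stand (556,313).
- Rack slats (255,290), (278,296) and (300,300).
- Turquoise (515,166), orange (299,150) and yellow (590,457) look-alikes.

The empty slot's yellow strip is at (324,305), the knob at (231,230), the hinge at (222,321) and the catch at (347,344).

```bash
cat > h.py <<'E'
import cv2,numpy as np
from plant import robot
def ray(c,px):
    f=192/np.tan(np.radians(c["vertical_fov"])/2)
    K=np.array([[f,0,c["cx"]],[0,f,c["cy"]],[0,0,1]])
    u=cv2.undistortPoints(np.array([[px]],float),K,np.array([c["k1"],0,0,0.]))[0,0]
    R=cv2.Rodrigues(np.array(c["rvec"],float))[0]
    d=R.T@np.r_[u,1]; return -R.T@np.array(c["tvec"]).ravel(),d/np.linalg.norm(d)
def tri(rays):
    A=sum(np.eye(3)-np.outer(d,d) for o,d in rays); b=sum((np.eye(3)-np.outer(d,d))@o for o,d in rays)
    p=np.linalg.solve(A,b); return p,max(np.linalg.norm(np.cross(p-o,d)) for o,d in rays)
def atz(r,z): return r[0]+r[1]*(z-r[0][2])/r[1][2]
E
python3 - <<'E'
from h import *
np.set_printoptions(precision=4,suppress=True)
s=robot.get_calibration("scene");t=robot.get_calibration("top");w=robot.get_calibration("wrist")
P={"blue_near":((507,356),(296,362)),"blue_far":((526,247),(366,450)),"bare_far":((566,260),(325,469)),"bare_near":((546,369),(258,381)),
"slot_near":((315,354),(422,260)),"slot_far":((333,256),(488,317)),"knob":((230,229),(562,237)),"hinge":((222,321),(499,209)),"catch":((350,340),(410,258))}
for k,(a,b) in P.items():
    p,e=tri([ray(t,np.array(a)/1.5625),ray(s,np.array(b)/1.5625)]); print(k,p,"res",round(e,4))
R=cv2.Rodrigues(w["rvec"])[0]; o=robot.observe()
print("wrist cam",-R.T@w["tvec"],R,w["vertical_fov"],o["tool_pos"],o["tcp_rot"])
E
```

```text
blue_near [ 0.4402 -0.2654  0.0423] res 0.0018
blue_far [ 0.6325 -0.3009  0.0271] res 0.0008
bare_far [ 0.6102 -0.3695  0.0356] res 0.0015
bare_near [ 0.4193 -0.3332  0.0415] res 0.0023
slot_near [0.4345 0.0712 0.006 ] res 0.0005
slot_far [0.6118 0.0435 0.0092] res 0.0004
knob [0.6425 0.2029 0.1134] res 0.0015
hinge [0.4923 0.2247 0.0666] res 0.0023
catch [0.4624 0.002  0.0919] res 0.0007
wrist cam [0.2049 0.5689 0.3732] [[ 0.4534  0.8913 -0.0009]
 [ 0.8518 -0.433   0.2949]
 [ 0.2625 -0.1345 -0.9555]] 66.30892746604741 [0.2715 0.5348 0.3032] [-179.9341   -0.0151  153.0786]
```

Run:
```python
from h import *
import pickle
D={}
t0=robot.observe()["time"]
for n,p,y in(("rA",(.50,.16,.25),171),("rB",(.50,.05,.25),171),("sA",(.52,-.25,.22),169.5),("sB",(.52,-.34,.22),169.5)):
    robot.move_pose(p,[180,0,y]); robot.pause(.15)
    c=robot.get_calibration("wrist"); D[n]=(c,robot.grab_frame("wrist")); print(n,robot.observe()["time"],robot.observe()["q"])
pickle.dump(D,open("v.pkl","wb"))
m=np.vstack([np.hstack([D["rA"][1],D["rB"][1]]),np.hstack([D["sA"][1],D["sB"][1]])])
cv2.imwrite("pics/m.png",cv2.resize(m,(800,600),interpolation=cv2.INTER_AREA))
```

```text
rA 1.925 [ 3.52653681e+00 -7.40947618e+00 -1.32820903e+01  8.41187353e+01
  2.80239059e-03  1.24655874e+01]
rB 2.6417 [-9.12982071e+00 -1.14180711e+01 -1.69011422e+01  8.45183677e+01
  6.88604288e-03 -2.15630253e-01]
sA 4.0 [-3.85403020e+01  1.92086413e+00 -7.31699137e+00  8.07365811e+01
  5.56039703e-03 -2.81415101e+01]
sB 4.65 [-4.51284471e+01  9.61289012e+00  8.26720435e-01  8.12185599e+01
  4.68974458e-03 -3.47071736e+01]
```

View pics/m.png

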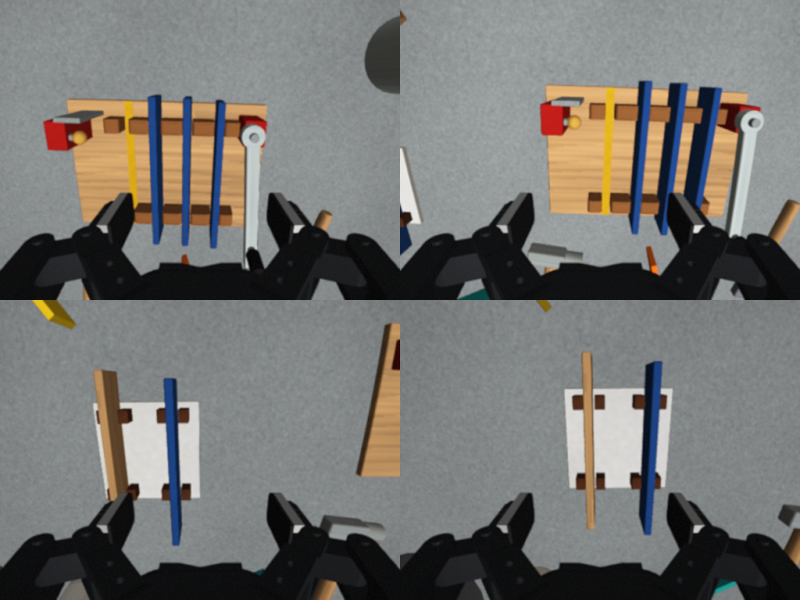

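The montage's top row is the rack with its empty slot, three slats, and the bar with its hinge and knob. The bottom row is the stand: blue slat at (172,460) in the left panel and (650,448) in the right, bare slat beside it. I'll enlarge these for accurate corners.

Run:
```python
from h import *
import pickle
D=pickle.load(open("v.pkl","rb"))
def crop(n,x,y,w,h,s):
    m=cv2.resize(D[n][1][y:y+h,x:x+w],None,fx=s,fy=s,interpolation=cv2.INTER_CUBIC)
    for i in range(0,w,20): cv2.line(m,(i*s,0),(i*s,4 if i%100 else 10),(0,255,255),1)
    return m
# ends of blue slat, 5x, each 78x58 px
a=[crop("sA",190,90,78,58,5),crop("sA",190,275,78,58,5)],[crop("sB",290,65,78,58,5),crop("sB",280,255,78,58,5)]
cv2.imwrite("pics/c1.png",np.vstack([np.hstack(r) for r in a]))
a=[crop("rA",145,115,78,58,5),crop("rB",250,235,78,58,5)],[crop("rB",245,100,78,58,5),crop("rA",290,285,78,58,5)]
cv2.imwrite("pics/c2.png",np.vstack([np.hstack(r) for r in a]))
```

```text
(no output)
```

View pics/c1.png

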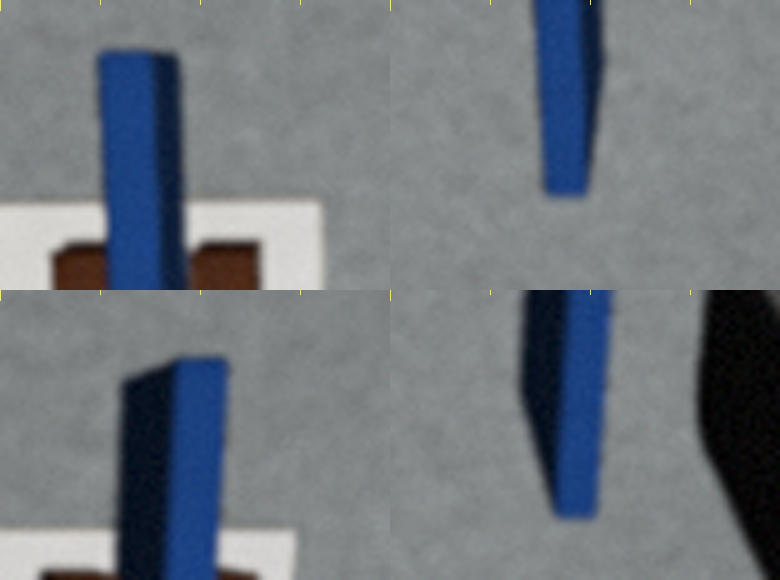

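View pics/c2.png

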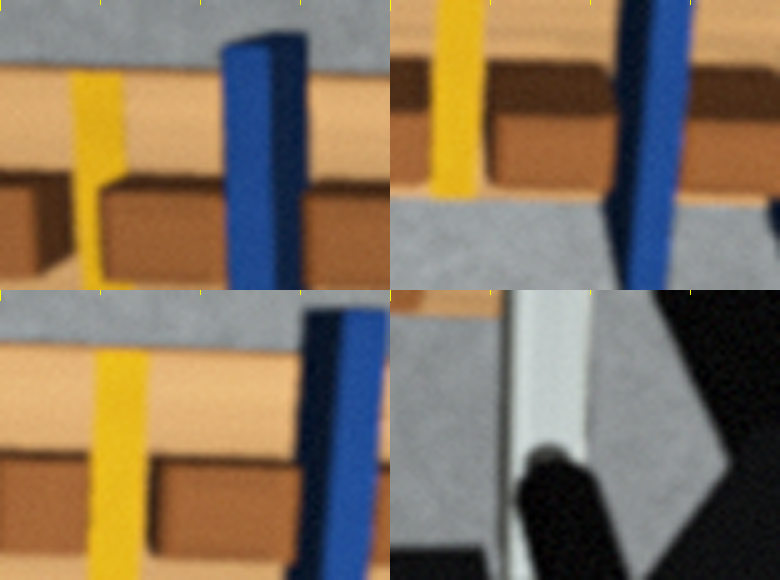

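Run:
```python
from h import *
import pickle
np.set_printoptions(precision=4,suppress=True)
D=pickle.load(open("v.pkl","rb"))
t=robot.get_calibration("top");s=robot.get_calibration("scene")
r=lambda n,x,y:ray(D[n][0],(x-.4,y-.4))
def show(k,*rays):
    p,e=tri(rays);print(k,p,"res",round(e,4));return p
bn=show("blue near",r("sA",215.2,100.2),r("sB",330.6,78.6))
bf=show("blue far",r("sA",225.3,314),r("sB",317.4,300.6))
print("len",np.linalg.norm(bf-bn),"mid",(bn+bf)/2,"yaw",np.degrees(np.arctan2(*(bf-bn)[1::-1])))
print("len @z53",[atz(r(*a),.053) for a in(("sA",215.2,100.2),("sA",225.3,314),("sB",330.6,78.6),("sB",317.4,300.6))])
show("strip near",r("rA",164.5,129.4),r("rB",269.5,112.0))
a=[atz(r(*q),.012) for q in(("rA",164.5,129.4),("rB",269.5,112.0),("rB",262.6,274.6))]
print("strip z12",a)
d=a[2]-a[1];print("len",np.linalg.norm(d),"mid",(a[1]+a[2])/2,(a[0]+a[2])/2,"yaw",np.degrees(np.arctan2(d[1],d[0])))
show("hinge",r("rA",254*1.28,135*1.28),r("rB",352*1.28,121*1.28))
# knob top seen in rA
print("knob top @117",atz(r("rA",290+(548-390)/5,285+(455-290)/5),.117))
print("strip top/scene", tri([ray(t,np.array((315,354))/1.5625),ray(s,np.array((422,260))/1.5625)])[0])
```

```text
blue near [ 0.4376 -0.2662  0.0518] res 0.0
blue far [ 0.6331 -0.3005  0.0529] res 0.0002
len 0.19846433297962157 mid [ 0.5353 -0.2833  0.0524] yaw -9.975021973439814
len @z53 [array([ 0.4376, -0.266 ,  0.053 ]), array([ 0.6328, -0.3005,  0.053 ]), array([ 0.4377, -0.2665,  0.053 ]), array([ 0.6332, -0.3005,  0.053 ])]
strip near [0.4349 0.0744 0.0111] res 0.0001
strip z12 [array([0.4347, 0.0747, 0.012 ]), array([0.4349, 0.0744, 0.012 ]), array([0.6197, 0.0393, 0.012 ])]
len 0.18805471211669056 mid [0.5273 0.0568 0.012 ] [0.5272 0.057  0.012 ] yaw -10.760565801800665
hinge [0.4911 0.2221 0.0727] res 0.0005
knob top @117 [0.6033 0.1998 0.117 ]
strip top/scene [0.4345 0.0712 0.006 ]
```

Heights match the text (top 52 mm, strip 11 mm, hinge 0.224 m from the base line as predicted from the slot). The bar angle comes out at about 1.63 rad. Next I grasp and hover.

Run:
```python
from h import *
import pickle
robot.set_gripper(.045)
S=[180,0,170.0]; x,y=.5353,-.2833
robot.move_pose((x,y,.15),S)
print(robot.line_to((x,y,.092),vel=.1,guard=15))
robot.set_gripper(0); o=robot.observe(); print(o["gripper_width"],o["gripper_force"],o["tool_pos"],o["ft_force"],o["time"])
robot.line_to((x,y,.215),vel=.15)
robot.move_pose((.5272,.057,.215),[180,0,169.3])
robot.line_to((.5272,.057,.150),vel=.12); robot.pause(.2)
o=robot.observe(); print(o["gripper_width"],o["tool_pos"],o["tcp_rot"],o["time"])
c=robot.get_calibration("wrist"); w=robot.grab_frame("wrist"); T=robot.grab_frame("top"); Sx=robot.grab_frame("scene")
pickle.dump((c,w,T,Sx),open("v2.pkl","wb"))
cv2.imwrite("pics/h1.png",np.hstack([cv2.resize(w[60:340,150:350],(400,560)),cv2.resize(Sx[100:240,230:330],(400,560),interpolation=cv2.INTER_CUBIC)]))
```

```text
False
0.0077340907262500105 59.011677503585815 [ 0.535705   -0.28362215  0.09282315] [0.60791983 0.06906232 4.93612197] 6.7333
0.008000794185508963 [0.5277565  0.05690496 0.15096881] [1.79996157e+02 8.78250494e-02 1.69298664e+02] 9.875
```

View pics/h1.png

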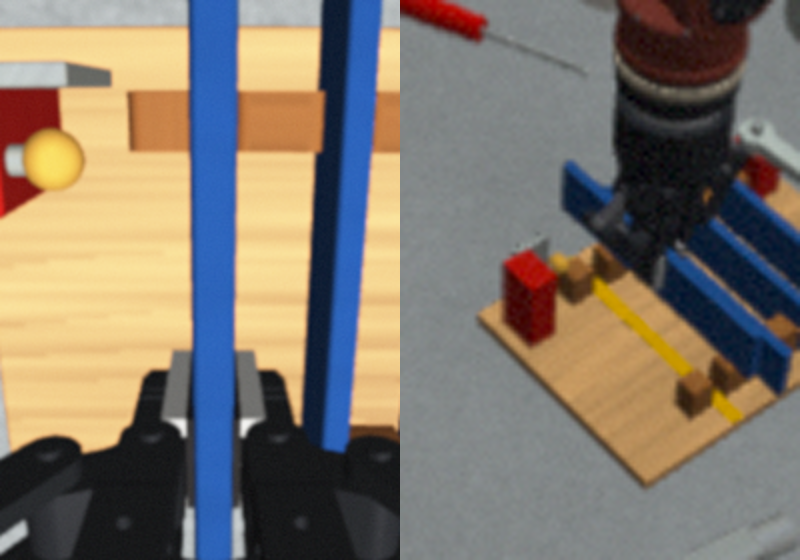

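The slat is gripped squarely. In the left crop it hides the yellow strip (x about 213 of 400), so it is above the slot. Lowering it with a guard.

Run:
```python
from h import *
import pickle
p=(.5272,.057)
g=robot.line_to((*p,.094),vel=.05,guard=10); o=robot.observe()
print(g,o["tool_pos"],o["ft_force"],o["torque"],o["time"])
```

```text
True [0.52686316 0.05705617 0.0967858 ] [-1.36882258 -0.71115095  5.07581613] [-0.02220397  0.1208401  -0.02319325] 11.0083
```

Run:
```python
from h import *
import pickle
robot.set_gripper(.022)
robot.line_to((.5270,.057,.21),vel=.15)
D={}
for n,p in(("a",(.45,.06,.26)),("b",(.52,.16,.29))):
    robot.move_pose(p,[180,0,169.3]); robot.pause(.2)
    D[n]=(robot.get_calibration("wrist"),robot.grab_frame("wrist"))
D["t"]=(robot.get_calibration("top"),robot.grab_frame("top"))
pickle.dump(D,open("v3.pkl","wb")); print(robot.observe()["time"])
cv2.imwrite("pics/r1.png",np.hstack([cv2.resize(D[n][1],(400,300),interpolation=cv2.INTER_AREA) for n in"ab"]))
z=[cv2.resize(D["a"][1][60:345,150:340],(400,600),interpolation=cv2.INTER_CUBIC),cv2.resize(D["b"][1][60:345,100:290],(400,600),interpolation=cv2.INTER_CUBIC)]
cv2.imwrite("pics/r2.png",np.hstack(z))
```

```text
13.7833
```

View pics/r1.png

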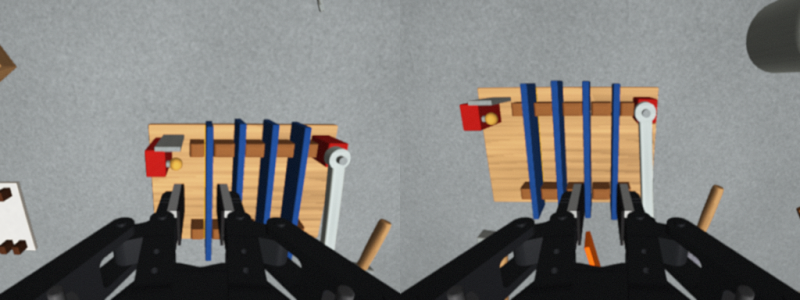

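View pics/r2.png

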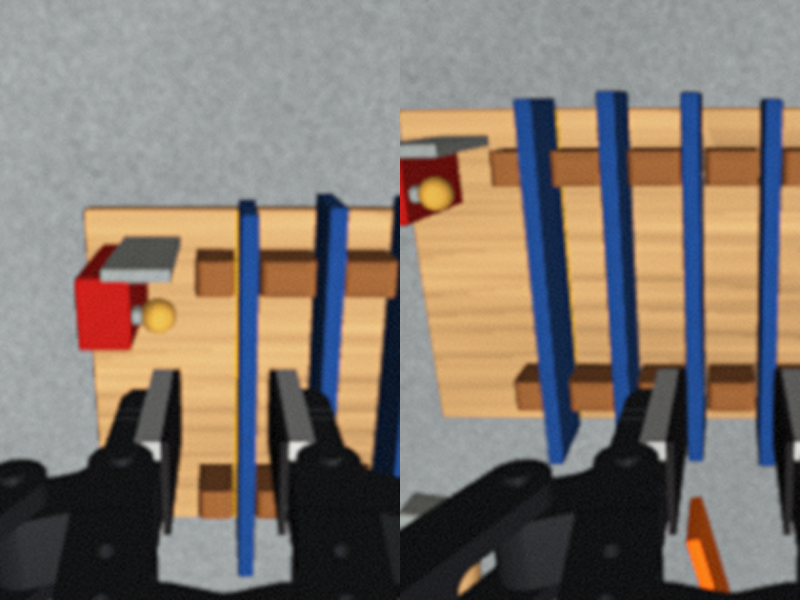

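Seated: the strip shows on either side of the slat and the ends overhang evenly. I'll check the centring numerically, then swing the keeper with the knob loosely caged between the fingers.

Run:
```python
from h import *
import pickle
np.set_printoptions(precision=4,suppress=True)
D=pickle.load(open("v3.pkl","rb")); k=190/400
f=lambda n,x,y:atz(ray(D[n][0],((x%400)*k+(150 if n=="a" else 100)-.25,y*k+60-.25)),.057)
an,af,bn,bf=f("a",249,213),f("a",246,575),f("b",531,101),f("b",556,463)
print("slat mid",(an+af)/2,(bn+bf)/2,"want .5272 .057; len",np.linalg.norm(af-an),np.linalg.norm(bf-bn))
H=np.array([.4915,.2215]); K=np.array([.6425,.2029]); phi0=np.degrees(np.arctan2(*(K-H)[::-1])); end=-100.7
print("phi0",phi0)
P=lambda a,z=.158:(*(H+.15*np.array([np.cos(np.radians(a)),np.sin(np.radians(a))])),z)
robot.set_gripper(.06)
robot.move_pose(P(phi0,.22),[180,0,phi0+180])
print("down",robot.line_to(P(phi0),vel=.1,guard=8)); robot.set_gripper(.028)
o=robot.observe();print(o["gripper_width"],o["ft_force"],o["time"])
for a in np.linspace(phi0,end+14,10)[1:]:
    g=robot.line_to(P(a),vel=.1,rotation=[180,0,a+180],guard=15)
    o=robot.observe();print(round(a,1),g,o["tool_pos"],o["ft_force"],round(o["time"],2))
    if g:break
T=robot.grab_frame("scene"); cv2.imwrite("pics/k1.png",cv2.resize(T[90:250,210:410],(800,600),interpolation=cv2.INTER_CUBIC))
```

```text
slat mid [0.5257 0.0572 0.057 ] [0.5273 0.0598 0.057 ] want .5272 .057; len 0.19856436290637217 0.19691814227380416
phi0 -7.022252139082565
down False
0.027528253457706906 [-0.2639  0.2838 -0.1595] 16.0417
-15.9 False [0.6359 0.1804 0.1581] [ 0.7971 -0.0135 -0.0852] 16.43
-24.7 False [0.6279 0.1592 0.1581] [ 0.2965 -0.0014 -0.3075] 16.81
-33.6 False [0.6167 0.139  0.1581] [ 0.0428 -0.4098  0.5262] 17.19
-42.4 False [0.6026 0.1208 0.1582] [-0.8539  0.0712 -0.0171] 17.57
-51.3 False [0.5857 0.1049 0.1581] [-0.3875  0.5512  0.6112] 17.96
-60.1 False [0.5667 0.0917 0.1582] [0.0545 0.1079 0.3094] 18.34
-69.0 False [0.5459 0.0817 0.1582] [ 0.6199 -0.1751  0.1625] 18.73
-77.8 False [0.5238 0.075  0.1582] [ 0.3269 -0.8354 -0.4523] 19.11
-86.7 False [0.5009 0.0718 0.1582] [0.1074 0.4839 0.5941] 19.49
```

Run:
```python
from h import *
np.set_printoptions(precision=4,suppress=True)
H=np.array([.4915,.2215]); end=-100.7
P=lambda a,z=.158:(*(H+.15*np.array([np.cos(np.radians(a)),np.sin(np.radians(a))])),z)
for a in np.arange(-89,end-8,-1.5):
    g=robot.line_to(P(a),vel=.04,rotation=[180,0,a+180],guard=14)
    o=robot.observe();print(round(a,1),g,o["tool_pos"],o["ft_force"],round(o["time"],2))
    if g or np.linalg.norm(o["ft_force"])>18:break
T=robot.grab_frame("scene"); cv2.imwrite("pics/k2.png",cv2.resize(T[90:250,210:410],(800,600),interpolation=cv2.INTER_CUBIC))
```

```text
-89.0 False [0.4945 0.0715 0.158 ] [1.0588 1.3751 0.3755] 19.84
-90.5 False [0.4904 0.0715 0.158 ] [-0.1513  0.6956 -0.8216] 20.09
-92.0 False [0.4864 0.0716 0.158 ] [ 0.1731  0.8902 -0.0638] 20.34
-93.5 False [0.4824 0.0718 0.158 ] [0.2045 0.33   0.694 ] 20.59
-95.0 False [0.4785 0.0721 0.158 ] [ 0.4477 -0.1283 -0.515 ] 20.84
-96.5 False [0.4746 0.0725 0.158 ] [-0.1275  0.3603  0.0181] 21.09
-98.0 False [0.4711 0.0729 0.1581] [ 3.3249 -0.2663 -0.367 ] 21.34
-99.5 False [0.4667 0.0736 0.158 ] [1.4311 0.8064 0.3067] 21.59
-101.0 False [0.4627 0.0743 0.1579] [ 0.4497 -0.0096  0.8039] 21.84
-102.5 False [0.4591 0.0751 0.158 ] [-0.4045  0.2888 -0.1848] 22.09
-104.0 False [0.4579 0.0755 0.1585] [16.7039 -0.8259 -9.7143] 22.34
```

The force log shows the catch resisting (3.3 N), a snap, then the stop (16.7 N). I'll back off, open, lift clear and check.

Run:
```python
from h import *
np.set_printoptions(precision=4,suppress=True)
H=np.array([.4915,.2215])
P=lambda a,z=.158:(*(H+.15*np.array([np.cos(np.radians(a)),np.sin(np.radians(a))])),z)
robot.line_to(P(-101.5),vel=.04,rotation=[180,0,79]); robot.set_gripper(.05)
robot.line_to(P(-101.5,.24),vel=.15); 
robot.move_pose((.45,.36,.3),[180,0,130]); robot.pause(.3)
print(robot.observe()["time"],robot.observe()["ft_force"])
s=robot.grab_frame("scene");t=robot.grab_frame("top")
cv2.imwrite("pics/f.png",np.hstack([cv2.resize(s[110:230,240:370],(400,370),interpolation=cv2.INTER_CUBIC),cv2.resize(t[130:250,120:250],(400,370),interpolation=cv2.INTER_CUBIC)]))
```

```text
25.175 [ 0.6552  0.3309 -0.0014]
```

View pics/f.png

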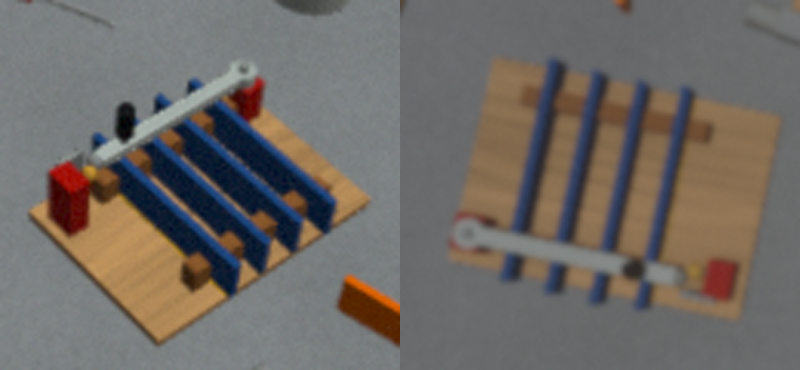

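The bar is shut against the catch. One numeric check of lengthwise centring against the neighbouring slats before handing in.

Run:
```python
from h import *
import pickle
np.set_printoptions(precision=4,suppress=True)
D=pickle.load(open("v3.pkl","rb")); k=190/400
th=np.radians(-10.7); R=np.array([[np.cos(th),np.sin(th)],[-np.sin(th),np.cos(th)]]); O=np.array([.5384,.1158])
f=lambda x,y:R@(atz(ray(D["b"][0],((x-400)*k+99.75,y*k+59.75)),.057)[:2]-O)*1000
for n,q in(("near",[(531,101),(612,93),(691,94),(771,100)]),("far",[(556,463),(695,460),(767,465)])): print(n,*[f(*p) for p in q])
t,c=D["t"][1],D["t"][0]
hsv=cv2.cvtColor(t,cv2.COLOR_BGR2HSV); m=cv2.inRange(hsv,(100,110,40),(130,255,255)); m[:,:120]=0;m[:,250:]=0;m[:130]=0;m[250:]=0
n,l,st,ce=cv2.connectedComponentsWithStats(m)
for i in range(1,n):
    if st[i,4]<60: continue
    ys,xs=np.where(l==i)
    q=np.array([R@(atz(ray(c,(x,y)),.057)[:2]-O)*1000 for x,y in zip(xs,ys)]); print("top",st[i,4],q.min(0),q.max(0))
```

```text
near [-98.9547 -54.6565] [-102.2166  -15.9341] [-101.5422   21.2417] [-98.746  58.867]
far [ 97.9042 -59.4841] [95.625  19.4984] [98.9796 60.1467]
top 86 [-13.9137  54.9513] [94.1059 61.093 ]
top 137 [-99.0283  15.9822] [88.5175 22.0551]
top 119 [-98.6603 -23.5967] [ 88.2469 -18.4367]
top 99 [-95.6968 -62.6715] [ 91.1811 -57.9931]
```

The new slat runs from -99 to +98 mm along the slot, so it is centred to about 0.5 mm by the wrist view. Handing in.

```bash
python3 -c "
from plant import robot
print(robot.job_done())"
```

```text
the job is handed in; nothing more can be done
None
```

The blue slat is fully down in the empty slot, centred to within about 1 mm. The keeper bar is snapped shut in its catch, and I handed the job in at about 25 s on the robot's clock.

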